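Sort two piles of cleaned machine parts into their trays

ROBOT

A 6-joint arm with a two-finger parallel gripper is mounted at the origin on the work surface. World frame = base frame: x ahead of the robot, y to its left, z up, the work surface at z = 0. Lengths are in m, angles in rad, forces in N, time in s.
With the tool pointing down it reaches from about 0.425 to 1.125 m from the base axis. Payload 14.9 kg.
Tool frame: the origin (TCP) lies midway between the tips of the shut fingers; the grasp point (between the pads) lies ctrl.grip_point_offset behind it (ctrl.grip_point_offset is the distance from the TCP to the grasp point, in m); z points along the fingers, y is the direction in which the jaws open and shut (so a half turn about z gives the same grasp; the last joint's range is limited). The gripper opens to 91 mm and grips with 3 to 60 N. Pads are 32 mm wide; open, the fingers measure 118 mm over their backs; the gripper's body (76 mm by 178 mm) begins 60 mm behind the grasp point.
Start: joints at [-1.25, 0.379, 1.734, -0, 1.028, -0.033], TCP at [0.243, -0.657, 0.214] pointing down, gripper open.
Joint ranges: [-2.77, 2.77], [-0.74, 2.19], [0, 2.66], [-1.06, 4.2], [0.31, 2.87], [-3.08, 3.08]. Speed limits (rad/s): [1.89, 1.89, 2.39, 3.14, 3.14, 3.14].

INTERFACE

Orientations are given as [roll, pitch, yaw] about the fixed x, y, z axes, in that order (R = Rz(yaw) Ry(pitch) Rx(roll)).
In Python, from station import ctrl gives the robot as it stands.
- The arm moves only by the tool apply_moves, never from a script. Its argument "motion" is a list of rows, each an object with "dp": the shift along the world's x, y, z in m, a list of three; "twist": the turn about the world's z in rad; "fingers": the opening, from 0 (shut) to 1 (fully open). A call has 1 to 12 rows; each row shifts and turns the commanded pose from where the row before left it; what a row does not reach is not made up. A row lasts 1/10 s, in which the tool goes at most 50 mm and 8.59 degrees, less where a joint would pass 70% of its speed; a pose out of reach is approached as far as the arm can. A call is refused whole if a number of a shift passes 0.05 or a number of a turn 0.15, either way. A call with a gripper value outside its range is refused whole. The fingers move at their own pace and stop on an object; "newtons" is the grip in N (left out, the last holds). Time passes only in rows, so rows that do not move let the fingers close. It gives the time, the measured TCP pose, the force and the opening at its end, in the units of the state.
- ctrl.sense(): the state, without advancing time (a new reading comes with each control period).
- ctrl.get_image(name): name is "side" or "top" or "wrist"; returns a dict with "img" (400x640x3 uint8, red, green, blue), "fx", "fy", "cx", "cy" (pixels), "rvec" (rotation vector, rad) and "tvec" (3), from world to camera coordinates, as OpenCV has them. Camera axes: x right, y down, z forward; pixel columns grow to the right and rows downward; lengths in m; the calibration is good to about 2 mm. A picture is of the moment at which its call begins. There is no depth.
- ctrl.finish_job(): hands the job in, once; it reports no verdict.
The state is a dict: "time_s": time; "qpos": joint angles; "joint_velocities": joint speeds; "tau": joint torques, N m; "eef_pos": TCP position; "orientation": TCP orientation; "force": force on the tool from outside, world axes, zero at the start; "ft_torque": the same for the moment, N m; "grip_width": finger opening in m.
Only numpy, scipy, OpenCV 4.12 (cv2) and the standard library are available. Lean on these libraries where they do the work, as an engineer would, in place of code of your own. Each camera call takes 0.05 s, during which the arm holds its last target.

TASK

The five parts just cleaned stand in two piles on the bench: take the piles apart and put each part into the tray that already holds one of the same kind, lying flat on the tray's empty floor beside it. Set the parts down, do not drop them or let them fall off the piles.

Things in the scene. Friction and masses are not known exactly. Their poses are not given: they have to be found in the camera images.
- gear_mid (a point): A spur gear: plain steel disc with 23 coarse teeth round its edge and a small bore, 62 mm across the teeth, 20 mm high, 0.3-0.46 kg. It stands on the bench at the bottom of one of the two piles, lying flat. Point: its centre, half-way up (10 mm above its underside); z is its axis, up.
- pulley_mid (a point): A V-belt pulley: smooth-edged dark cast-iron wheel with one V groove round its rim and a ring-shaped hollow in its face, 62 mm diameter, 20 mm high, 0.26-0.4 kg. It stands on the bench at the bottom of the other pile, lying flat. Point: its centre, half-way up (10 mm above its underside); z is its axis, up.
- bearing_mid (a point): A ball bearing: bright steel outer and inner rings with a row of balls between, 47 mm diameter, 18 mm high, 0.12-0.18 kg. It lies on the gear or on the pulley, with the collar on top of it, lying flat. Point: its centre, half-way up (9 mm above its underside); z is its axis, up.
- nut_mid (a point): A large hexagon nut: bright, 46 mm across flats (53 mm across corners), 24 mm high, 0.18-0.27 kg; one pair of flats faces its +y and -y, the others lie 60 degrees round. It lies on the gear or the pulley, whichever the bearing is not on; nothing on it, lying flat. Point: its centre, half-way up (12 mm above its underside); z is its axis, up.
- collar_mid (a point): A shaft collar: small dark thick ring with a slit, 32 mm diameter, 16 mm bore, 18 mm high, 0.07-0.1 kg. It lies on the bearing, as the third and top part of that pile, lying flat. Point: its centre, half-way up (9 mm above its underside); z is its axis, up.
- space_gear (a point): Empty floor space in the gear tray: a fixed shallow grey metal tray that already holds one gear like it. Trays are alike: 180 long (x) by 124 wide (y), walls 2, rim 12 and floor 2 mm above the bench. Point: on the floor, on the centre line, 50 mm from the near (-x) wall's inside; x points along the tray to the like part, centred 82 mm on. Yaw within 0.12 rad of the world's.
- space_pulley (a point): Empty floor space in the pulley tray: a fixed shallow grey metal tray that already holds one pulley like it. Trays are alike: 180 long (x) by 124 wide (y), walls 2, rim 12 and floor 2 mm above the bench. Point: on the floor, on the centre line, 50 mm from the near (-x) wall's inside; x points along the tray to the like part, centred 82 mm on. Yaw within 0.12 rad of the world's.
- space_bearing (a point): Empty floor space in the bearing tray: a fixed shallow grey metal tray that already holds one bearing like it. Trays are alike: 180 long (x) by 124 wide (y), walls 2, rim 12 and floor 2 mm above the bench. Point: on the floor, on the centre line, 50 mm from the near (-x) wall's inside; x points along the tray to the like part, centred 82 mm on. Yaw within 0.12 rad of the world's.
- space_nut (a point): Empty floor space in the nut tray: a fixed shallow grey metal tray that already holds one nut like it. Trays are alike: 180 long (x) by 124 wide (y), walls 2, rim 12 and floor 2 mm above the bench. Point: on the floor, on the centre line, 50 mm from the near (-x) wall's inside; x points along the tray to the like part, centred 82 mm on. Yaw within 0.12 rad of the world's.
- space_collar (a point): Empty floor space in the collar tray: a fixed shallow grey metal tray that already holds one collar like it. Trays are alike: 180 long (x) by 124 wide (y), walls 2, rim 12 and floor 2 mm above the bench. Point: on the floor, on the centre line, 50 mm from the near (-x) wall's inside; x points along the tray to the like part, centred 82 mm on. Yaw within 0.12 rad of the world's.
There are look-alikes about, which are no part of the job. Leave any blue, green or purple look-alike of the part that bears bearing_mid alone.

How it is judged:
At the end, for the whole second after the job is handed in: Each of the five parts lies flat (within 0.1 rad) on the floor of the tray of its own kind (centre within 4 mm of its height when resting on that floor, anywhere inside the tray), released and at rest (below 0.02 m/s) (x of gear_mid in the frame of space_gear between -0.05 and 0.126 m and y of gear_mid in the frame of space_gear between -0.06 and 0.06 m and z of gear_mid in the frame of space_gear between 0.006 and 0.014 m and angle between each of gear_mid, pulley_mid, bearing_mid, nut_mid, collar_mid's own z axis and vertical below 0.1 rad and linear speed of each of gear, pulley, bearing, nut, collar below 0.02 m/s and x of pulley_mid in the frame of space_pulley between -0.05 and 0.126 m and y of pulley_mid in the frame of space_pulley between -0.06 and 0.06 m and z of pulley_mid in the frame of space_pulley between 0.006 and 0.014 m and x of bearing_mid in the frame of space_bearing between -0.05 and 0.126 m and y of bearing_mid in the frame of space_bearing between -0.06 and 0.06 m and z of bearing_mid in the frame of space_bearing between 0.005 and 0.013 m and x of nut_mid in the frame of space_nut between -0.05 and 0.126 m and y of nut_mid in the frame of space_nut between -0.06 and 0.06 m and z of nut_mid in the frame of space_nut between 0.008 and 0.016 m and x of collar_mid in the frame of space_collar between -0.05 and 0.126 m and y of collar_mid in the frame of space_collar between -0.06 and 0.06 m and z of collar_mid in the frame of space_collar between 0.005 and 0.013 m); the robot touches nothing.
It fails at once if the gear is dropped or knocked off (falls by more than about 35 mm: faster than 0.85 m/s with its centre less than 50 mm above the bench) (linear speed of gear above 0.85 m/s and height (world z) of gear_mid below 0.05 m).
It fails at once if the pulley is dropped or knocked off (falls by more than about 35 mm: faster than 0.85 m/s with its centre less than 50 mm above the bench) (linear speed of pulley above 0.85 m/s and height (world z) of pulley_mid below 0.05 m).
It fails at once if the bearing is dropped or knocked off (falls by more than about 35 mm: faster than 0.85 m/s with its centre less than 50 mm above the bench) (linear speed of bearing above 0.85 m/s and height (world z) of bearing_mid below 0.05 m).
It fails at once if the nut is dropped or knocked off (falls by more than about 35 mm: faster than 0.85 m/s with its centre less than 50 mm above the bench) (linear speed of nut above 0.85 m/s and height (world z) of nut_mid below 0.05 m).
It fails at once if the collar is dropped or knocked off (falls by more than about 35 mm: faster than 0.85 m/s with its centre less than 50 mm above the bench) (linear speed of collar above 0.85 m/s and height (world z) of collar_mid below 0.05 m).
It also fails if it takes over 115 s, if anything falls off the work surface, if the arm or the gripper's body presses on something with over 40 N, if the wrist force passes 120 N, or if a joint passes its speed limit or range.

## Working session

There is one attempt and no reset: what is moved stays moved. The work goes in short steps, Python scripts to look and compute and a tool call to move; the robot and the scene stay as the last step left them, time stands still between calls to the robot, and variables do not carry over. Pictures are saved under pics/ and viewed, and the job is handed in when it is done.

Besides the shell and the picture viewer there is one more tool, called in YAML: its name, and indented under it one key for each argument. apply_moves: Moves the arm, as the interface text tells. Its arguments: {"type":"object","properties":{"motion":{"type":"array"},"newtons":{"type":"number"}},"required":["motion"]}

```bash
mkdir -p pics; ls
python3 - <<'E'
from station import ctrl
import cv2
print(ctrl.sense()); print(ctrl.grip_point_offset)
for n in ("side","top","wrist"):
    d=ctrl.get_image(n); cv2.imwrite(f"pics/{n}0.png",d["img"][:,:,::-1]); print(n,d["fx"],d["cx"],d["cy"],d["rvec"],d["tvec"])
E
```

```text
pics
{'time_s': 0.0, 'qpos': array([-1.25027731e+00,  3.79374000e-01,  1.73479969e+00,  9.20289446e-06,
        1.02851036e+00, -3.32926902e-02]), 'joint_velocities': array([ 0.00062315, -0.00023707, -0.00048616,  0.00150067,  0.0008905 ,
       -0.00093922]), 'tau': array([ 1.36248327e-03, -7.63736343e+01, -4.34366369e+01,  6.52058003e-02,
        4.24813468e-02, -2.25000622e-05]), 'eef_pos': array([ 0.24240574, -0.65625254,  0.21330306]), 'orientation': array([-3.14050213e+00, -4.42016389e-05,  3.53806925e-01]), 'force': array([-0.48792155,  0.45235511,  0.99356465]), 'ft_torque': array([0.05369647, 0.01520874, 0.00184427]), 'grip_width': 0.09129056430465136}
0.0188
side 435.5343944321959 319.5770516839533 197.44700649871874 [ 2.12645389 -0.0139641   0.04051295] [-0.4796897   0.04776143  1.09833451]
top 392.1154142565132 321.4657265891706 198.411058667547 [ 2.18227333 -2.15527064  0.07859485] [-0.00247634  0.50949659  1.07715492]
wrist 287.0023492541658 316.01848957452245 195.4547734710078 [-2.37577982  1.65372144  0.24312815] [-0.69799971 -0.0324556   0.39160115]
```

View pics/top0.png

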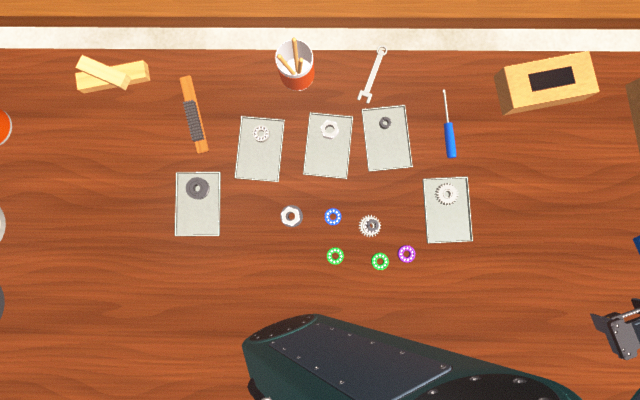

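View pics/side0.png

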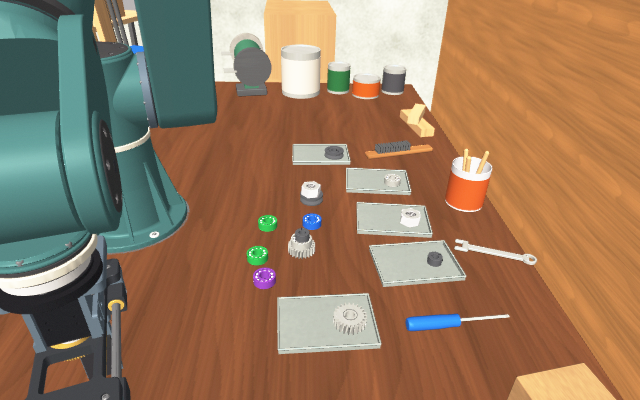

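View pics/wrist0.png

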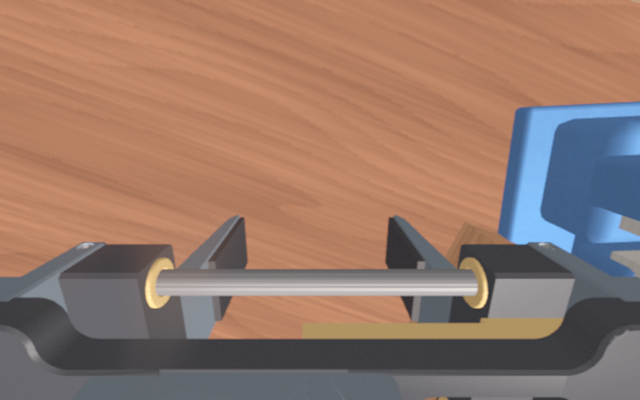

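The top view shows the nut pile at about (291,216) and the gear pile at about (370,226). The trays are pulley (198,204), bearing (260,150), nut (328,146), collar (387,138) and gear (448,210). The coloured rings at (333,216), (335,256), (380,261) and (407,254) are decoys. I'll enlarge the view to confirm this.

```bash
cat > h.py <<'E'
import numpy as np, cv2
def cam(d):
    K=np.array([[d["fx"],0,d["cx"]],[0,d["fy"],d["cy"]],[0,0,1.]]); R=cv2.Rodrigues(np.array(d["rvec"],float))[0]; t=np.array(d["tvec"],float).reshape(3)
    return K,R,t
def w2p(d,P):
    return cv2.projectPoints(np.array(P,float).reshape(-1,3),np.array(d["rvec"],float),np.array(d["tvec"],float),cam(d)[0],None)[0].reshape(-1,2)
def p2w(d,uv,z):
    K,R,t=cam(d); r=R.T@np.linalg.solve(K,np.array([uv[0],uv[1],1.])); c=-R.T@t
    return c+r*(z-c[2])/r[2]
E
python3 - <<'E'
import cv2,numpy as np
a=cv2.imread("pics/top0.png"); 
cv2.imwrite("pics/t1.png",cv2.resize(a[190:280,260:420],None,fx=5,fy=5,interpolation=cv2.INTER_CUBIC))
s=cv2.imread("pics/side0.png")
cv2.imwrite("pics/s1.png",cv2.resize(s[170:300,240:340],None,fx=4.5,fy=4.5,interpolation=cv2.INTER_CUBIC))
cv2.imwrite("pics/t2.png",cv2.resize(a[95:250,165:480],None,fx=2.5,fy=2.5,interpolation=cv2.INTER_CUBIC))
E
```

```text
(no output)
```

View pics/t1.png

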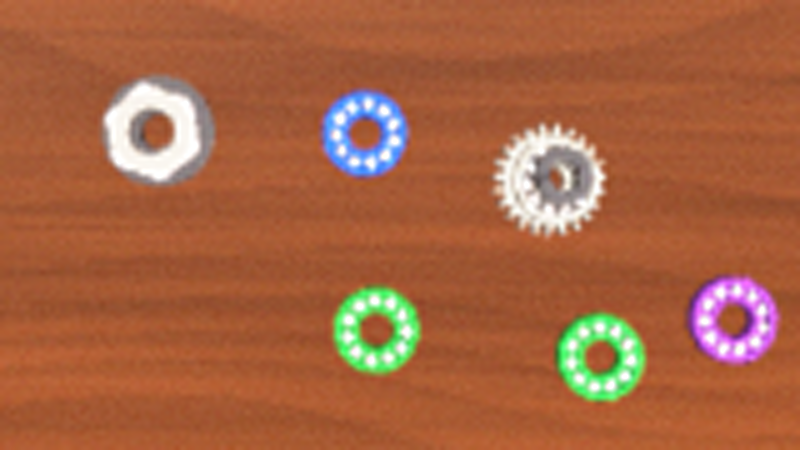

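View pics/s1.png

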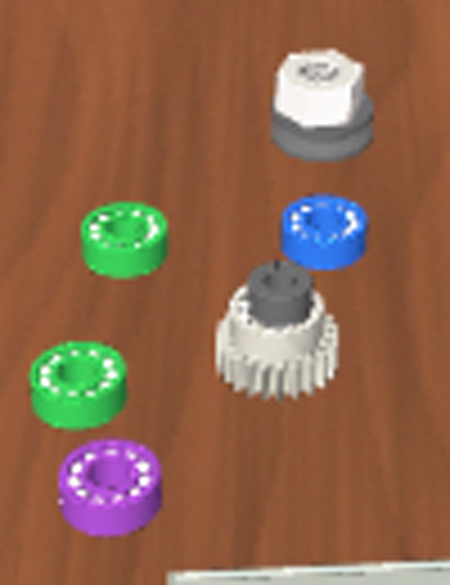

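View pics/t2.png

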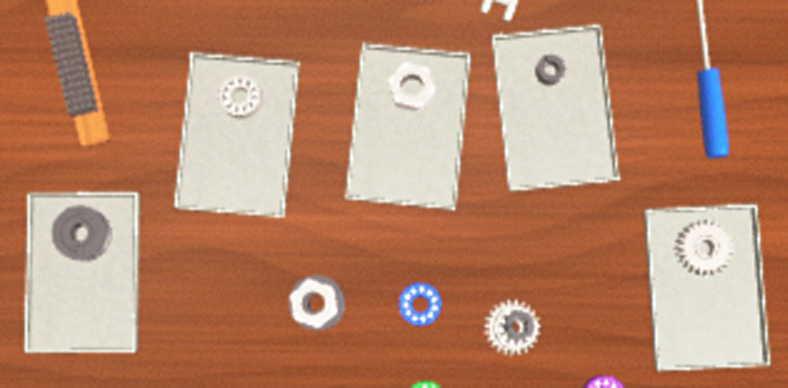

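The crops confirm the layout. One pile is gear, bright bearing, dark collar at (370,226). The other is pulley with the nut on it at (291,216). The blue, green and purple bearings are decoys and get left alone. Next I'll measure.

Run:
```python
from station import ctrl
from h import *
d=ctrl.get_image("top"); im=d["img"]; hsv=cv2.cvtColor(im,cv2.COLOR_RGB2HSV)
m=((hsv[...,1]<50)&(hsv[...,2]>120)).astype(np.uint8)
m=cv2.morphologyEx(m,cv2.MORPH_CLOSE,np.ones((3,3)))
seeds=dict(pulley=(198,220),bearing=(258,165),nut=(325,165),collar=(388,155),gear=(448,225))
n,l,st,ce=cv2.connectedComponentsWithStats(m)
like=dict(pulley=(198,188,22),bearing=(261,134,20),nut=(329,129,26),collar=(385,123,20),gear=(447,194,22))
for k,s in seeds.items():
    c=(l==l[s[1],s[0]]).astype(np.uint8); cs=max(cv2.findContours(c,cv2.RETR_EXTERNAL,cv2.CHAIN_APPROX_NONE)[0],key=cv2.contourArea)
    W=np.array([p2w(d,q[0],.012)[:2] for q in cs],np.float32)
    (cx,cy),sz,a=cv2.minAreaRect(W*1000); 
    b=cv2.boxPoints(((cx,cy),sz,a)); e=[b[1]-b[0],b[2]-b[1]]; e=max(e,key=np.linalg.norm); e=e*np.sign(e[0]); yaw=np.arctan2(e[1],e[0])
    sp=np.array([cx,cy])-38*np.array([np.cos(yaw),np.sin(yaw)])
    x,y,z=like[k]; print(k,"tray c",np.round((cx,cy)),"size",np.round(sz),"yaw %.3f"%yaw,"space",np.round(sp),"like",np.round(p2w(d,(x,y),z/1000+.0)[:2]*1000), "exp",np.round(sp+82*np.array([np.cos(yaw),np.sin(yaw)])))
# piles
for nme,uv,z in (("nut top",(290.8,216),.044),("pulley",(291.8,216),.02),("collar",(372.2,225.2),.056),("gear",(370,226),.02)):
    print(nme,np.round(p2w(d,uv,z)*1000))
w=ctrl.get_image("wrist"); K,R,t=cam(w); s=ctrl.sense()
from scipy.spatial.transform import Rotation as Ro
T=Ro.from_euler('xyz',s["orientation"]).as_matrix(); print("cam in tool",T.T@(-R.T@t-s["eef_pos"]),"\n",R@T)
```

```text
pulley tray c [492. 357.] size [181. 125.] yaw 0.036 space [454. 356.] like [535. 353.] exp [536. 359.]
bearing tray c [653. 184.] size [125. 181.] yaw -0.076 space [615. 187.] like [693. 179.] exp [697. 181.]
nut tray c [665. -12.] size [125. 181.] yaw -0.090 space [627.  -9.] like [707. -15.] exp [709. -16.]
collar tray c [ 688. -180.] size [182. 125.] yaw 0.112 space [ 650. -184.] like [ 728. -174.] exp [ 731. -175.]
gear tray c [ 484. -349.] size [181. 127.] yaw 0.060 space [ 446. -352.] like [ 526. -347.] exp [ 528. -347.]
nut top [458.  87.  44.]
pulley [459.  86.  20.]
collar [ 436. -134.   56.]
gear [ 434. -132.   20.]
cam in tool [ 0.08123542 -0.00131665 -0.17006029] 
 [[ 5.81159242e-04  9.99999610e-01  6.64979923e-04]
 [-9.58296890e-01  7.46957048e-04 -2.85773532e-01]
 [-2.85773918e-01 -4.71168263e-04  9.58296951e-01]]
```

Tray outlines measure about 181 x 125 mm against the real 180 x 124, and the like parts sit within 6 mm of where they should. I'm moving over the gear pile.

apply_moves:
  motion:
    - {"dp": [0.016, 0.0435, 0], "twist": -0.0295, "fingers": 1}
    - {"dp": [0.016, 0.0435, 0], "twist": -0.0295}
    - {"dp": [0.016, 0.0435, 0], "twist": -0.0295}
    - {"dp": [0.016, 0.0435, 0], "twist": -0.0295}
    - {"dp": [0.016, 0.0435, 0], "twist": -0.0295}
    - {"dp": [0.016, 0.0435, 0], "twist": -0.0295}
    - {"dp": [0.016, 0.0435, 0], "twist": -0.0295}
    - {"dp": [0.016, 0.0435, 0], "twist": -0.0295}
    - {"dp": [0.016, 0.0435, 0], "twist": -0.0295}
    - {"dp": [0.016, 0.0435, 0], "twist": -0.0295}
    - {"dp": [0.016, 0.0435, 0], "twist": -0.0295}
    - {"dp": [0.016, 0.0435, 0], "twist": -0.0295}
  newtons: 25

```text
validation failed for argument at $.mo...
```

apply_moves:
  motion:
    - {"dp": [0, 0, -0.03]}
    - {"dp": [0, 0, -0.03]}
    - {"dp": [0, 0, 0]}
    - {"dp": [0, 0, 0]}
    - {"dp": [0, 0, 0]}

```text
validation failed for argument at $.mo...
```

Run:
```python
from station import ctrl
import cv2
d=ctrl.get_image("wrist"); cv2.imwrite("pics/w1.png",d["img"][:,:,::-1]); s=ctrl.sense(); print(s["time_s"],s["eef_pos"],s["orientation"])
```

```text
0.3 [ 0.24247961 -0.65654244  0.21369934] [-3.14119579e+00 -3.33221428e-05  3.53772104e-01]
```

View pics/w1.png

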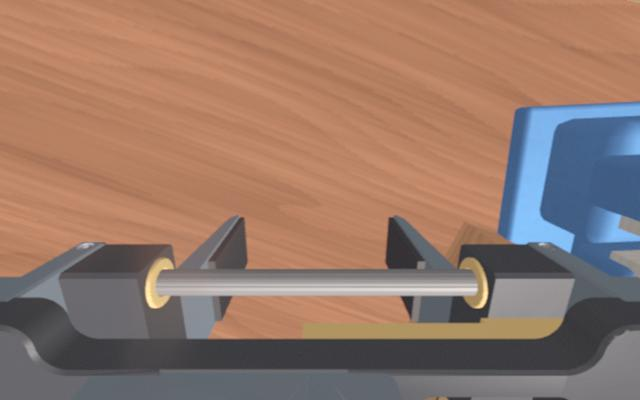

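The call was refused and nothing moved. Probably every row needs all its fields, so I'll fill them in.

apply_moves:
  motion:
    - {"dp": [0.016, 0.0435, 0], "twist": -0.0295, "fingers": 1}
    - {"dp": [0.016, 0.0435, 0], "twist": -0.0295, "fingers": 1}
    - {"dp": [0.016, 0.0435, 0], "twist": -0.0295, "fingers": 1}
    - {"dp": [0.016, 0.0435, 0], "twist": -0.0295, "fingers": 1}
    - {"dp": [0.016, 0.0435, 0], "twist": -0.0295, "fingers": 1}
    - {"dp": [0.016, 0.0435, 0], "twist": -0.0295, "fingers": 1}
    - {"dp": [0.016, 0.0435, 0], "twist": -0.0295, "fingers": 1}
    - {"dp": [0.016, 0.0435, 0], "twist": -0.0295, "fingers": 1}
    - {"dp": [0.016, 0.0435, 0], "twist": -0.0295, "fingers": 1}
    - {"dp": [0.016, 0.0435, 0], "twist": -0.0295, "fingers": 1}
    - {"dp": [0.016, 0.0435, 0], "twist": -0.0295, "fingers": 1}
    - {"dp": [0.016, 0.0435, 0], "twist": -0.0295, "fingers": 1}
  newtons: 25

```text
time_s: 1.5
eef_pos: [0.4349, -0.1329, 0.2142]
orientation: [3.141, -0.001, -0.002]
force: [0.0, -0.8, 0.0]
grip_width: 0.0911
```

apply_moves:
  motion:
    - {"dp": [0, 0, -0.04], "twist": 0, "fingers": 1}
    - {"dp": [0, 0, -0.04], "twist": 0, "fingers": 1}
    - {"dp": [0, 0, 0], "twist": 0, "fingers": 1}
    - {"dp": [0, 0, 0], "twist": 0, "fingers": 1}

```text
time_s: 1.9
eef_pos: [0.4344, -0.1347, 0.1344]
orientation: [-3.141, 0.001, -0.0]
force: [0.7, -0.5, 0.4]
grip_width: 0.0913
```

```bash
cat > look.py <<'E'
import sys
from station import ctrl
from h import *
d=ctrl.get_image("wrist"); cv2.imwrite(sys.argv[1],d["img"][:,:,::-1]); s=ctrl.sense(); print(s["time_s"],s["eef_pos"],s["orientation"])
np.save("cam.npy",d,allow_pickle=True)
E
python3 look.py pics/w1.png
```

```text
1.95 [ 0.43519643 -0.13514012  0.13532752] [ 3.14127075e+00 -8.72487449e-04 -6.24406047e-04]
```

View pics/w1.png

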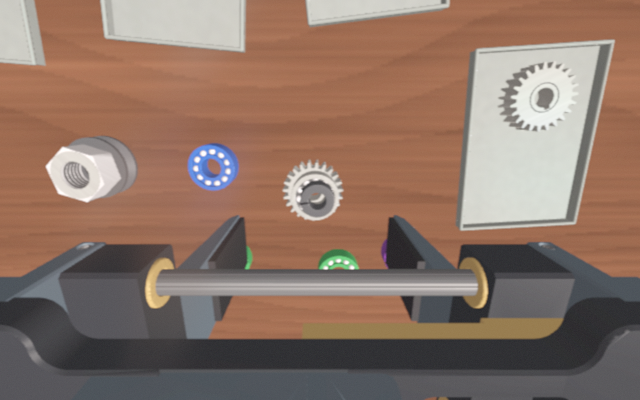

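The wrist view shows the gear pile at (313,190), with the collar's top near (318,196). I'll enlarge it and fit the outlines.

```bash
cat > ov.py <<'E'
# overlay circles of given model: args: out, crop x0 y0 x1 y1, then x,y,z,r,...
import sys
from h import *
d=np.load("cam.npy",allow_pickle=True).item(); im=d["img"][:,:,::-1].copy()
x0,y0,x1,y1=map(int,sys.argv[2:6]); f=int(min(800/(x1-x0),600/(y1-y0)))
c=cv2.resize(im[y0:y1,x0:x1],None,fx=f,fy=f,interpolation=cv2.INTER_CUBIC)
raw=c.copy()
for i,a in enumerate(sys.argv[6:]):
    x,y,z,r=map(float,a.split(",")); th=np.linspace(0,2*np.pi,73)
    p=w2p(d,np.c_[x+r*np.cos(th),y+r*np.sin(th),0*th+z]); p=((p-[x0,y0]+.5)*f).astype(np.int32)
    cv2.polylines(c,[p],True,[(0,0,255),(255,0,0),(0,160,0),(255,0,255)][i%4],1)
cv2.imwrite(sys.argv[1],c)
E
python3 ov.py pics/w1c.png 265 140 365 215 .436,-.134,.056,.016 .434,-.133,.038,.0235 .434,-.133,.02,.031
python3 -c "
from h import *
d=np.load('cam.npy',allow_pickle=True).item()
print(p2w(d,(318,196),.056))"
```

```text
[ 0.44041369 -0.13515628  0.056     ]
```

View pics/w1c.png

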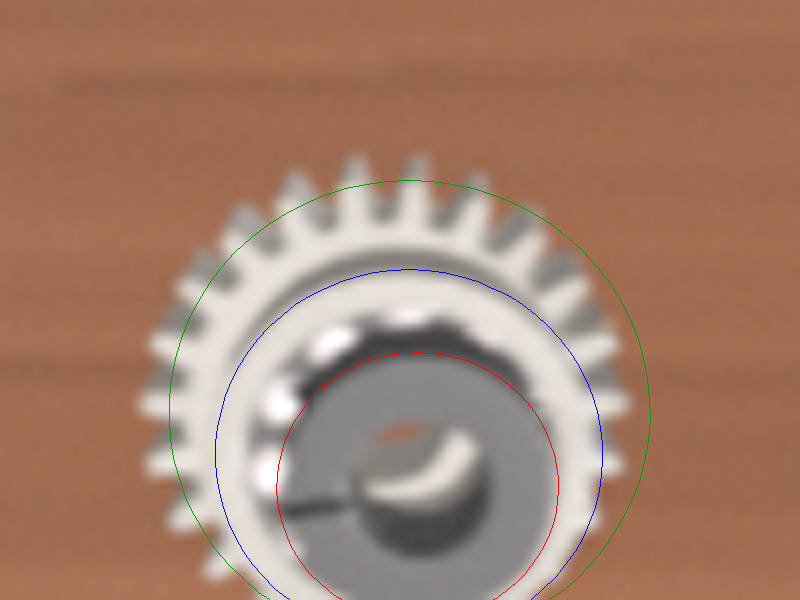

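```bash
python3 ov.py pics/w1d.png 265 145 365 225 .4375,-.134,.056,.016 .437,-.1315,.038,.0235 .437,-.1305,.02,.031
```

```text
(no output)
```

View pics/w1d.png

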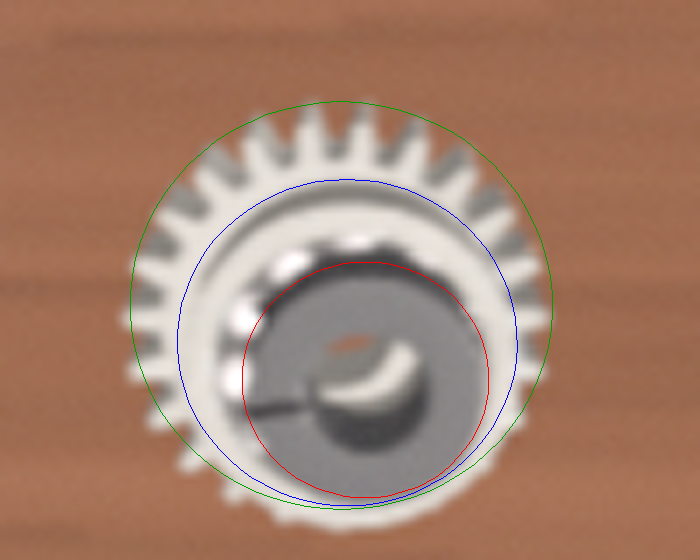

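The collar is at about (0.437,-0.134) with its top at 56 mm, the bearing at about (0.436,-0.132) and the gear at about (0.435,-0.130). I'll grasp the collar with the tips 3 mm above the bearing.

apply_moves:
  motion:
    - {"dp": [0.002, 0.001, -0.03], "twist": 0, "fingers": 0.6}
    - {"dp": [0, 0, -0.03], "twist": 0, "fingers": 0.6}
    - {"dp": [0, 0, -0.02], "twist": 0, "fingers": 0.6}
    - {"dp": [0, 0, -0.013], "twist": 0, "fingers": 0.6}
    - {"dp": [0, 0, 0], "twist": 0, "fingers": 0.6}
    - {"dp": [0, 0, 0], "twist": 0, "fingers": 0.2}
    - {"dp": [0, 0, 0], "twist": 0, "fingers": 0.2}
    - {"dp": [0, 0, 0], "twist": 0, "fingers": 0.2}
    - {"dp": [0, 0, 0], "twist": 0, "fingers": 0.2}
    - {"dp": [0, 0, 0], "twist": 0, "fingers": 0.2}
  newtons: 20

```text
time_s: 2.95
eef_pos: [0.4372, -0.1339, 0.0418]
orientation: [3.141, -0.001, -0.0]
force: [-0.9, -0.0, 11.9]
grip_width: 0.0312
```

apply_moves:
  motion:
    - {"dp": [0, 0, 0.002], "twist": 0, "fingers": 0.2}
    - {"dp": [0, 0, 0.004], "twist": 0, "fingers": 0.2}
    - {"dp": [0, 0, 0.01], "twist": 0, "fingers": 0.2}

```text
time_s: 3.25
eef_pos: [0.436, -0.1335, 0.057]
orientation: [-3.141, 0.001, -0.0]
force: [0.5, 0.2, -1.1]
grip_width: 0.0313
```

```bash
python3 look.py pics/w2.png; python3 -c "
from station import ctrl;s=ctrl.sense();print(s['force'],s['grip_width'])"
```

```text
3.3 [ 0.43702447 -0.13381875  0.05866511] [ 3.14130301e+00 -8.55204319e-04 -1.48674384e-04]
[ 2.80614564 -1.48840002  0.01839123] 0.030943286713988084
```

View pics/w2.png

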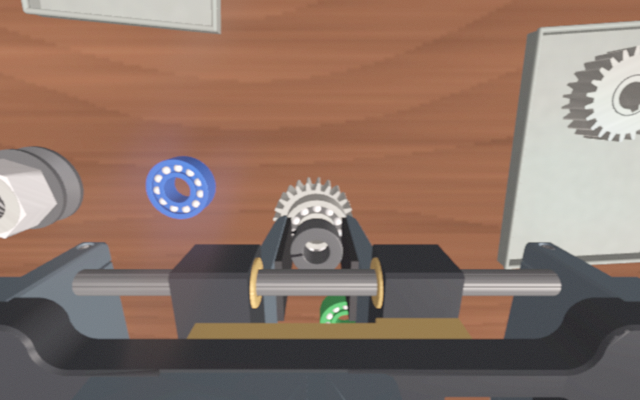

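The collar at (317,243) is in the jaws and the bearing stayed put. Carrying it to the collar tray.

apply_moves:
  motion:
    - {"dp": [0, 0, 0.03], "twist": 0, "fingers": 0.2}
    - {"dp": [0.03, -0.007, 0], "twist": 0.015, "fingers": 0.2}
    - {"dp": [0.04, -0.009, 0], "twist": 0.02, "fingers": 0.2}
    - {"dp": [0.04, -0.009, 0], "twist": 0.02, "fingers": 0.2}
    - {"dp": [0.04, -0.009, 0], "twist": 0.02, "fingers": 0.2}
    - {"dp": [0.04, -0.009, 0], "twist": 0.02, "fingers": 0.2}
    - {"dp": [0.023, -0.007, 0], "twist": 0.015, "fingers": 0.2}
    - {"dp": [0, 0, -0.03], "twist": 0, "fingers": 0.2}
    - {"dp": [0, 0, -0.03], "twist": 0, "fingers": 0.2}
    - {"dp": [0, 0, 0], "twist": 0, "fingers": 0.2}
    - {"dp": [0, 0, -0.008], "twist": 0, "fingers": 0.2}
    - {"dp": [0, 0, 0], "twist": 0, "fingers": 0.2}

```text
time_s: 4.5
eef_pos: [0.6498, -0.1837, 0.0196]
orientation: [3.141, -0.001, 0.11]
force: [0.2, 0.3, -0.9]
grip_width: 0.0311
```

```bash
python3 look.py pics/w3.png; python3 -c "
from station import ctrl;s=ctrl.sense();print(s['force'],s['grip_width'])"
```

```text
4.55 [ 0.65002399 -0.18382181  0.02002634] [ 3.14114449e+00 -1.05655435e-03  1.09785555e-01]
[-0.20253512  0.28631424 -1.33814893] 0.031560544937321806
```

View pics/w3.png

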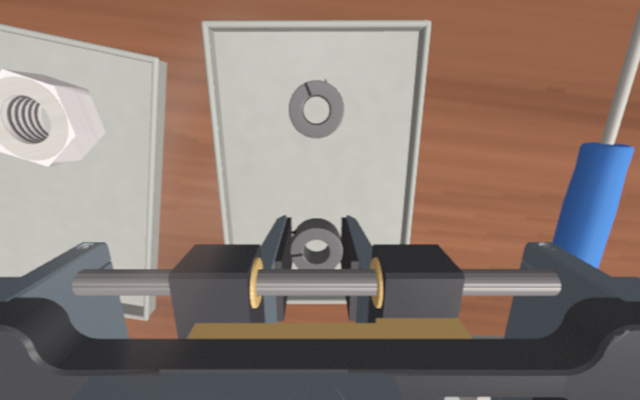

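The collar is over the empty floor of the collar tray, level and aligned with the like collar at (316,109). Lowering it slowly and watching for contact.

apply_moves:
  motion:
    - {"dp": [0, 0, -0.008], "twist": 0, "fingers": 0.2}
    - {"dp": [0, 0, -0.003], "twist": 0, "fingers": 0.2}
    - {"dp": [0, 0, -0.002], "twist": 0, "fingers": 0.2}
    - {"dp": [0, 0, 0], "twist": 0, "fingers": 0.2}

```text
time_s: 4.95
eef_pos: [0.6496, -0.1837, 0.006]
orientation: [-3.142, 0.0, 0.11]
force: [0.3, -0.5, -0.5]
grip_width: 0.0315
```

apply_moves:
  motion:
    - {"dp": [0, 0, -0.0015], "twist": 0, "fingers": 0.2}
    - {"dp": [0, 0, 0], "twist": 0, "fingers": 0.2}

```text
time_s: 5.15
eef_pos: [0.6499, -0.1837, 0.0055]
orientation: [3.142, -0.0, 0.11]
force: [-5.5, 3.2, 12.7]
grip_width: 0.031
```

Contact with the floor at 12.7 N. Releasing and rising.

apply_moves:
  motion:
    - {"dp": [0, 0, 0.001], "twist": 0, "fingers": 0.3}
    - {"dp": [0, 0, 0], "twist": 0, "fingers": 0.5}
    - {"dp": [0, 0, 0], "twist": 0, "fingers": 0.5}
    - {"dp": [0, 0, 0], "twist": 0, "fingers": 0.5}
    - {"dp": [0, 0, 0.02], "twist": 0, "fingers": 0.5}
    - {"dp": [0, 0, 0.04], "twist": 0, "fingers": 0.7}
    - {"dp": [0, 0, 0.04], "twist": 0, "fingers": 0.7}

```text
time_s: 5.85
eef_pos: [0.6489, -0.1835, 0.1059]
orientation: [-3.141, 0.002, 0.11]
force: [0.4, 0.7, 0.1]
grip_width: 0.0588
```

```bash
python3 look.py pics/w4.png
```

```text
5.9 [ 0.65245316 -0.18456002  0.11306925] [ 3.13891293 -0.00605462  0.10986939]
```

View pics/w4.png

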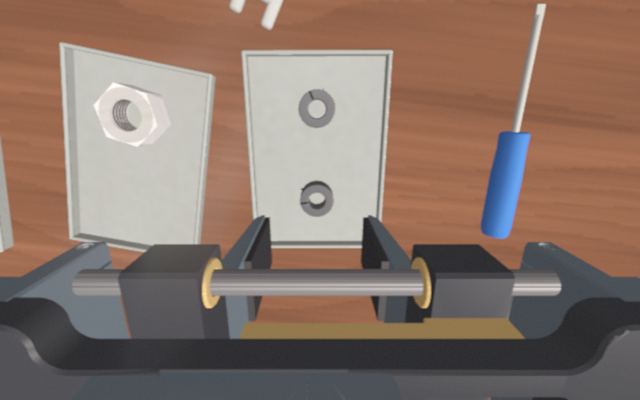

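The collar lies flat at (317,198) in its tray. Going back for the bearing.

apply_moves:
  motion:
    - {"dp": [-0.03, 0.007, 0.005], "twist": -0.015, "fingers": 0.8}
    - {"dp": [-0.04, 0.01, 0], "twist": -0.02, "fingers": 0.8}
    - {"dp": [-0.04, 0.01, 0], "twist": -0.02, "fingers": 0.8}
    - {"dp": [-0.04, 0.01, 0], "twist": -0.02, "fingers": 0.8}
    - {"dp": [-0.04, 0.01, 0], "twist": -0.02, "fingers": 0.8}
    - {"dp": [-0.024, 0.005, 0], "twist": -0.015, "fingers": 0.8}
    - {"dp": [0, 0, 0], "twist": 0, "fingers": 0.8}
    - {"dp": [0, 0, 0], "twist": 0, "fingers": 0.8}
    - {"dp": [0, 0, 0], "twist": 0, "fingers": 0.8}

```text
time_s: 6.8
eef_pos: [0.4367, -0.1321, 0.1107]
orientation: [3.141, -0.001, -0.0]
force: [-0.4, 0.2, 0.1]
grip_width: 0.0728
```

```bash
python3 look.py pics/w5.png;  python3 ov.py pics/w5c.png 265 130 365 230 .436,-.132,.038,.0235 .435,-.130,.02,.031
```

```text
6.85 [ 0.43667965 -0.13199828  0.11058277] [ 3.14133879e+00 -7.74590924e-04 -2.68154394e-06]
```

View pics/w5c.png

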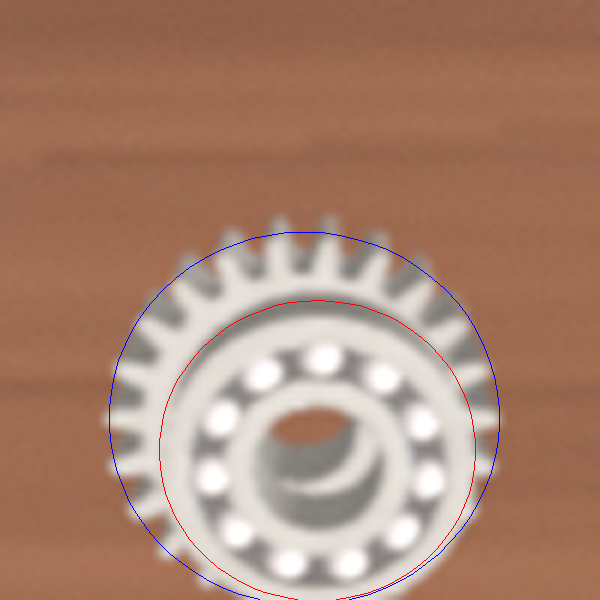

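The bearing is at about (0.4345,-0.132). Descending with tips about 5 mm above the gear face.

apply_moves:
  motion:
    - {"dp": [-0.0015, 0, -0.03], "twist": 0, "fingers": 0.75}
    - {"dp": [0, 0, -0.03], "twist": 0, "fingers": 0.75}
    - {"dp": [0, 0, -0.015], "twist": 0, "fingers": 0.75}
    - {"dp": [0, 0, -0.0095], "twist": 0, "fingers": 0.75}
    - {"dp": [0, 0, 0], "twist": 0, "fingers": 0.6}
    - {"dp": [0, 0, 0], "twist": 0, "fingers": 0.4}
    - {"dp": [0, 0, 0], "twist": 0, "fingers": 0.4}
    - {"dp": [0, 0, 0], "twist": 0, "fingers": 0.4}
    - {"dp": [0, 0, 0], "twist": 0, "fingers": 0.4}
    - {"dp": [0, 0, 0], "twist": 0, "fingers": 0.4}

```text
time_s: 7.85
eef_pos: [0.4347, -0.1319, 0.0267]
orientation: [3.141, -0.001, -0.0]
force: [-1.2, 0.5, 8.8]
grip_width: 0.0465
```

apply_moves:
  motion:
    - {"dp": [0, 0, 0], "twist": 0, "fingers": 0.4}
    - {"dp": [0, 0, 0.003], "twist": 0, "fingers": 0.4}
    - {"dp": [0, 0, 0.006], "twist": 0, "fingers": 0.4}
    - {"dp": [0, 0, 0.015], "twist": 0, "fingers": 0.4}
    - {"dp": [0, 0, 0.015], "twist": 0, "fingers": 0.4}
  newtons: 30

```text
time_s: 8.35
eef_pos: [0.4337, -0.1315, 0.0656]
orientation: [-3.141, 0.001, -0.0]
force: [-0.8, -0.1, -1.3]
grip_width: 0.0459
```

```bash
python3 look.py pics/w6.png; python3 -c "
from station import ctrl;s=ctrl.sense();print(s['force'],s['grip_width'])"
```

```text
8.4 [ 0.43486652 -0.13193029  0.06753299] [ 3.14096829e+00 -1.84917617e-03 -1.83867575e-04]
[ 3.79149954 -1.19765468 -0.36974057] 0.04599363742038524
```

View pics/w6.png

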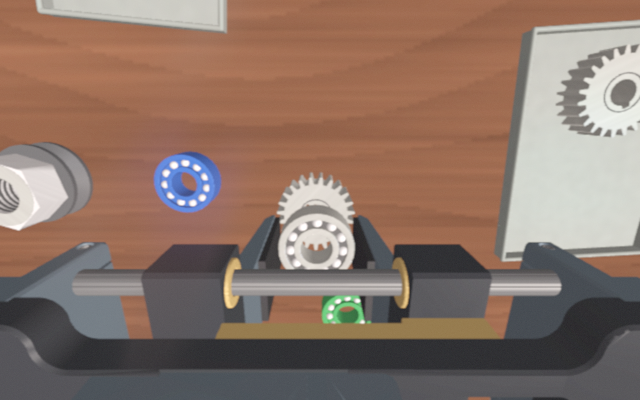

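The bearing is held and level, with the gear left behind. Carrying it to the bearing tray at (0.615, 0.187).

apply_moves:
  motion:
    - {"dp": [0, 0, 0.03], "twist": 0, "fingers": 0.4}
    - {"dp": [0.015, 0.025, 0], "twist": -0.006, "fingers": 0.4}
    - {"dp": [0.022, 0.039, 0], "twist": -0.01, "fingers": 0.4}
    - {"dp": [0.022, 0.039, 0], "twist": -0.01, "fingers": 0.4}
    - {"dp": [0.022, 0.039, 0], "twist": -0.01, "fingers": 0.4}
    - {"dp": [0.022, 0.039, 0], "twist": -0.01, "fingers": 0.4}
    - {"dp": [0.022, 0.039, 0], "twist": -0.01, "fingers": 0.4}
    - {"dp": [0.022, 0.039, 0], "twist": -0.01, "fingers": 0.4}
    - {"dp": [0.02, 0.036, 0], "twist": -0.01, "fingers": 0.4}
    - {"dp": [0.0135, 0.024, 0], "twist": 0, "fingers": 0.4}
    - {"dp": [0, 0, -0.03], "twist": 0, "fingers": 0.4}
    - {"dp": [0, 0, -0.03], "twist": 0, "fingers": 0.4}

```text
time_s: 9.6
eef_pos: [0.6152, 0.1884, 0.0346]
orientation: [-3.141, -0.002, -0.075]
force: [-0.9, -0.6, -1.9]
grip_width: 0.0461
```

apply_moves:
  motion:
    - {"dp": [0, 0, -0.012], "twist": 0, "fingers": 0.4}
    - {"dp": [0, 0, 0], "twist": 0, "fingers": 0.4}
    - {"dp": [0, 0, 0], "twist": 0, "fingers": 0.4}

```text
time_s: 9.9
eef_pos: [0.615, 0.1873, 0.0238]
orientation: [-3.141, -0.001, -0.076]
force: [-0.2, 0.0, -0.8]
grip_width: 0.0462
```

```bash
python3 look.py pics/w7.png; python3 -c "
from station import ctrl;s=ctrl.sense();print(s['force'],s['grip_width'])"
```

```text
9.95 [0.61531463 0.18736361 0.02425027] [-3.14111235e+00 -1.44115352e-03 -7.64518622e-02]
[-0.03160237 -0.0615248  -2.02444081] 0.046119460573366654
```

View pics/w7.png

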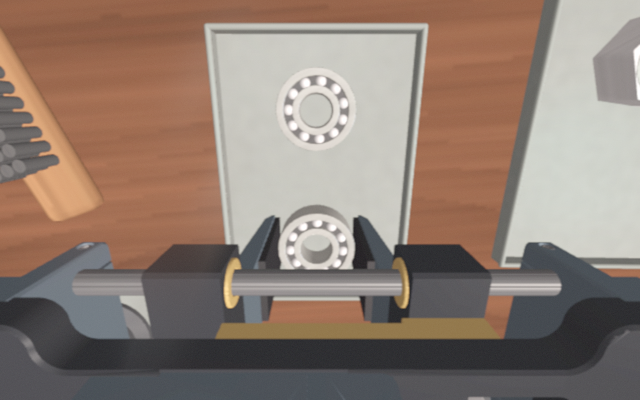

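The bearing is centred over the empty floor of its tray. Lowering in small steps.

apply_moves:
  motion:
    - {"dp": [0, 0, -0.009], "twist": 0, "fingers": 0.4}
    - {"dp": [0, 0, -0.004], "twist": 0, "fingers": 0.4}
    - {"dp": [0, 0, -0.001], "twist": 0, "fingers": 0.4}
    - {"dp": [0, 0, 0], "twist": 0, "fingers": 0.4}

```text
time_s: 10.35
eef_pos: [0.6145, 0.1873, 0.0089]
orientation: [3.142, 0.0, -0.076]
force: [-0.3, 0.1, -1.8]
grip_width: 0.0462
```

apply_moves:
  motion:
    - {"dp": [0, 0, -0.001], "twist": 0, "fingers": 0.4}
    - {"dp": [0, 0, 0], "twist": 0, "fingers": 0.4}

```text
time_s: 10.55
eef_pos: [0.6147, 0.1873, 0.0087]
orientation: [3.142, 0.0, -0.076]
force: [-4.5, -1.3, 9.8]
grip_width: 0.0461
```

Contact at 9.8 N. Releasing, then going to look at the nut.

apply_moves:
  motion:
    - {"dp": [0, 0, 0.001], "twist": 0, "fingers": 0.55}
    - {"dp": [0, 0, 0], "twist": 0, "fingers": 0.68}
    - {"dp": [0, 0, 0], "twist": 0, "fingers": 0.68}
    - {"dp": [0, 0, 0], "twist": 0, "fingers": 0.68}
    - {"dp": [0, 0, 0.02], "twist": 0, "fingers": 0.68}
    - {"dp": [0, 0, 0.04], "twist": 0, "fingers": 0.68}
    - {"dp": [0, 0, 0.045], "twist": 0, "fingers": 0.8}
    - {"dp": [0, 0, 0], "twist": 0, "fingers": 0.8}

```text
time_s: 11.35
eef_pos: [0.6178, 0.1882, 0.1197]
orientation: [-3.139, -0.008, -0.076]
force: [0.2, 0.2, 0.3]
grip_width: 0.0722
```

```bash
python3 look.py pics/w8.png
```

```text
11.4 [0.61636199 0.18787232 0.1169294 ] [-3.13985917 -0.00493112 -0.07613348]
```

apply_moves:
  motion:
    - {"dp": [-0.03, -0.02, 0], "twist": 0.012, "fingers": 0.85}
    - {"dp": [-0.04, -0.025, 0], "twist": 0.016, "fingers": 0.85}
    - {"dp": [-0.04, -0.025, 0], "twist": 0.016, "fingers": 0.85}
    - {"dp": [-0.035, -0.02, 0], "twist": 0.016, "fingers": 0.85}
    - {"dp": [-0.012, -0.01, 0.015], "twist": 0.016, "fingers": 0.85}
    - {"dp": [0, 0, 0], "twist": 0, "fingers": 0.85}
    - {"dp": [0, 0, 0], "twist": 0, "fingers": 0.85}
    - {"dp": [0, 0, 0], "twist": 0, "fingers": 0.85}

```text
time_s: 12.2
eef_pos: [0.4581, 0.0877, 0.1283]
orientation: [-3.142, 0.0, -0.0]
force: [-1.2, -0.4, 0.1]
grip_width: 0.0779
```

```bash
python3 look.py pics/w9.png; python3 ov.py pics/w9c.png 265 130 365 230 .458,.087,.044,.023 .459,.086,.02,.031
```

```text
12.25 [0.45802669 0.08772989 0.12830054] [ 3.14156300e+00  5.48720350e-04 -1.37985916e-04]
```

View pics/w8.png

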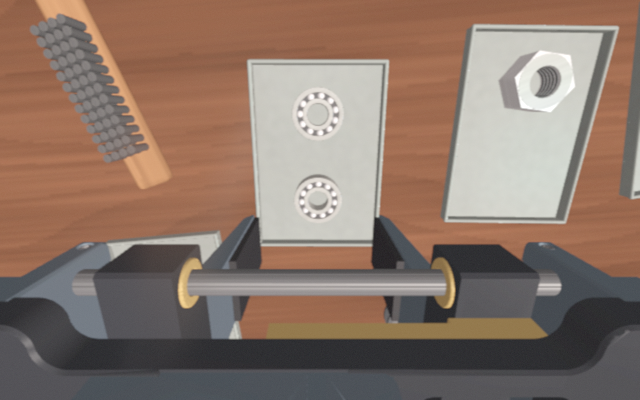

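View pics/w9c.png

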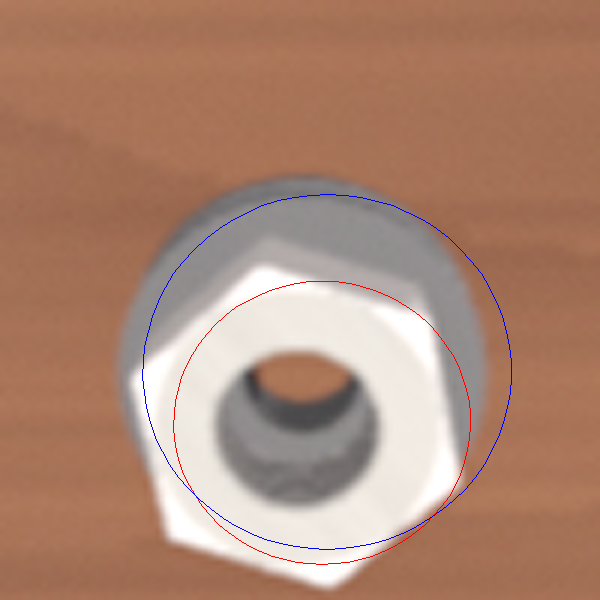

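The bearing is flat at (318,199) in its tray. The nut's centre sits about 4 px left of my estimate, so I'll get its corners and yaw.

```bash
python3 - <<'E'
from h import *
d=np.load("cam.npy",allow_pickle=True).item()
c=np.array([(262,268),(425,318),(463,485),(333,587),(168,543),(133,380)])/6+[264.5,129.5]
W=np.array([p2w(d,q,.044)[:2]*1000 for q in c]); m=W.mean(0); print(np.round(W,1),m)
v=W-m; print(np.hypot(*v.T), np.degrees(np.arctan2(v[:,1],v[:,0]))%60)
for uv in ((303,362),): print(p2w(d,(303/6+264.5,372/6+129.5),.02))
E
python3 ov.py pics/w9d.png 265 130 365 230 .457,.0905,.044,.0265 .461,.0895,.02,.031
```

```text
[[483.   96.2]
 [475.3  71.4]
 [448.3  64.9]
 [431.1  85.2]
 [438.6 111.4]
 [465.4 116.1]] [456.96879888  90.87063843]
[26.60452647 26.72272602 27.33186747 26.48546738 27.52651091 26.64433456] [11.45933739 13.26707001 11.61790875 12.31258808 11.86851043 11.44793052]
[0.45992531 0.09008051 0.02      ]
```

View pics/w9d.png

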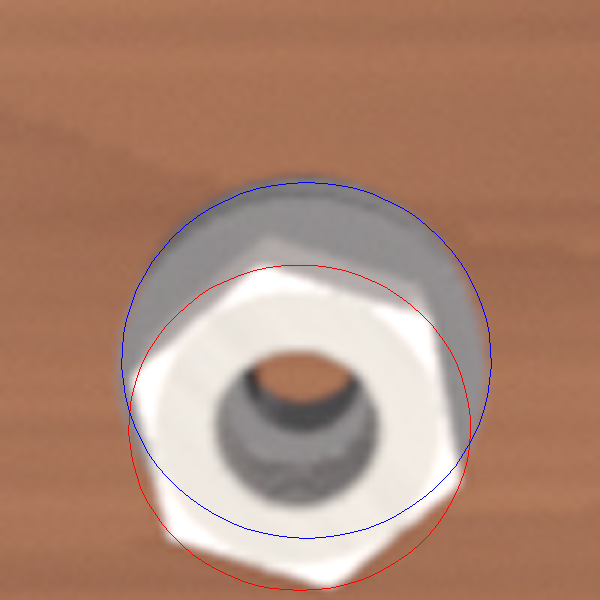

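The hexagon radius comes out at 26.6-27.5 mm against 26.5 expected. Centre is (0.457,0.0907) and flats need a tool yaw of +0.21. Grasping the nut.

apply_moves:
  motion:
    - {"dp": [-0.001, 0.003, -0.02], "twist": 0.105, "fingers": 0.85}
    - {"dp": [0, 0, -0.02], "twist": 0.105, "fingers": 0.85}
    - {"dp": [0, 0, -0.03], "twist": 0, "fingers": 0.85}
    - {"dp": [0, 0, -0.02], "twist": 0, "fingers": 0.85}
    - {"dp": [0, 0, -0.012], "twist": 0, "fingers": 0.8}
    - {"dp": [0, 0, 0], "twist": 0, "fingers": 0.6}
    - {"dp": [0, 0, 0], "twist": 0, "fingers": 0.4}
    - {"dp": [0, 0, 0], "twist": 0, "fingers": 0.4}
    - {"dp": [0, 0, 0], "twist": 0, "fingers": 0.4}
    - {"dp": [0, 0, 0], "twist": 0, "fingers": 0.4}
    - {"dp": [0, 0, 0], "twist": 0, "fingers": 0.4}

```text
time_s: 13.35
eef_pos: [0.4573, 0.0905, 0.0278]
orientation: [3.142, -0.002, 0.21]
force: [-1.6, -0.9, 7.9]
grip_width: 0.0455
```

apply_moves:
  motion:
    - {"dp": [0, 0, 0], "twist": 0, "fingers": 0.4}
    - {"dp": [0, 0, 0.003], "twist": 0, "fingers": 0.4}
    - {"dp": [0, 0, 0.006], "twist": 0, "fingers": 0.4}
    - {"dp": [0, 0, 0.015], "twist": 0, "fingers": 0.4}
    - {"dp": [0, 0, 0.015], "twist": 0, "fingers": 0.4}
  newtons: 35

```text
time_s: 13.85
eef_pos: [0.4562, 0.0903, 0.0666]
orientation: [-3.142, 0.001, 0.21]
force: [0.9, 0.5, -2.3]
grip_width: 0.0457
```

```bash
python3 look.py pics/w10.png
```

```text
13.9 [0.45749304 0.09049559 0.06863751] [ 3.14147179e+00 -2.16903816e-03  2.09786850e-01]
```

View pics/w10.png

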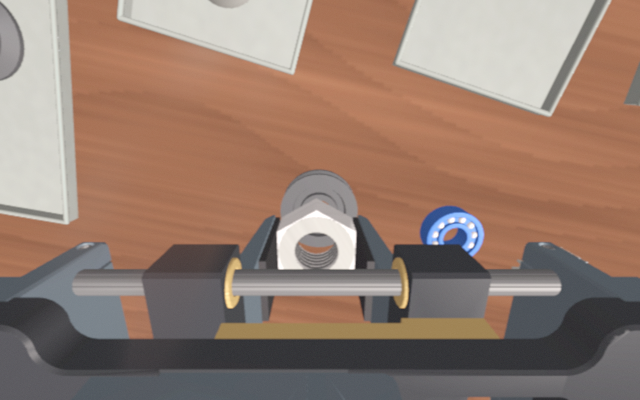

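The nut is held on two flats. Carrying it to the nut tray at (0.627,-0.009).

apply_moves:
  motion:
    - {"dp": [0, 0, 0.03], "twist": 0, "fingers": 0.4}
    - {"dp": [0.02, -0.012, 0], "twist": -0.05, "fingers": 0.4}
    - {"dp": [0.035, -0.02, 0], "twist": -0.05, "fingers": 0.4}
    - {"dp": [0.035, -0.02, 0], "twist": -0.05, "fingers": 0.4}
    - {"dp": [0.035, -0.02, 0], "twist": -0.05, "fingers": 0.4}
    - {"dp": [0.03, -0.018, 0], "twist": -0.05, "fingers": 0.4}
    - {"dp": [0.015, -0.0095, 0], "twist": -0.05, "fingers": 0.4}
    - {"dp": [0, 0, -0.03], "twist": 0, "fingers": 0.4}
    - {"dp": [0, 0, -0.03], "twist": 0, "fingers": 0.4}
    - {"dp": [0, 0, -0.012], "twist": 0, "fingers": 0.4}
    - {"dp": [0, 0, 0], "twist": 0, "fingers": 0.4}
    - {"dp": [0, 0, 0], "twist": 0, "fingers": 0.4}

```text
time_s: 15.1
eef_pos: [0.627, -0.0091, 0.0247]
orientation: [-3.142, -0.001, -0.09]
force: [-0.4, 0.4, -1.5]
grip_width: 0.0458
```

```bash
python3 look.py pics/w11.png
```

```text
15.15 [ 0.62732711 -0.00911716  0.02522895] [-3.14152663e+00 -1.55843022e-03 -9.00735356e-02]
```

View pics/w11.png

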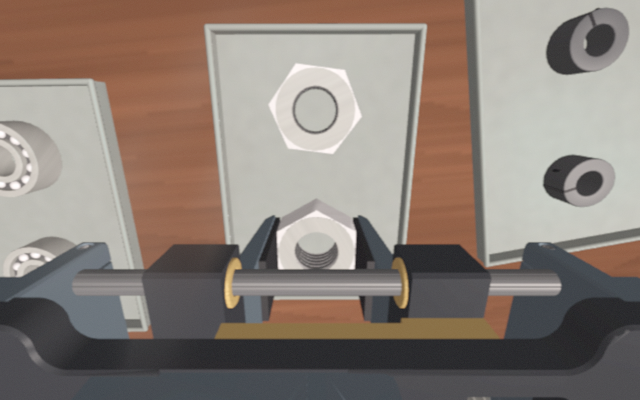

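The nut is above the empty floor of its tray. Lowering.

apply_moves:
  motion:
    - {"dp": [0, 0, -0.008], "twist": 0, "fingers": 0.4}
    - {"dp": [0, 0, -0.004], "twist": 0, "fingers": 0.4}
    - {"dp": [0, 0, -0.002], "twist": 0, "fingers": 0.4}
    - {"dp": [0, 0, 0], "twist": 0, "fingers": 0.4}

```text
time_s: 15.55
eef_pos: [0.6265, -0.0091, 0.0099]
orientation: [3.142, 0.0, -0.09]
force: [-0.3, 0.1, -1.9]
grip_width: 0.0456
```

apply_moves:
  motion:
    - {"dp": [0, 0, -0.0015], "twist": 0, "fingers": 0.4}
    - {"dp": [0, 0, 0], "twist": 0, "fingers": 0.4}

```text
time_s: 15.75
eef_pos: [0.6267, -0.0092, 0.0098]
orientation: [3.142, 0.0, -0.09]
force: [-11.0, 0.2, 22.8]
grip_width: 0.0458
```

Contact. Releasing, then moving to the pulley.

apply_moves:
  motion:
    - {"dp": [0, 0, 0.001], "twist": 0, "fingers": 0.55}
    - {"dp": [0, 0, 0], "twist": 0, "fingers": 0.68}
    - {"dp": [0, 0, 0], "twist": 0, "fingers": 0.68}
    - {"dp": [0, 0, 0], "twist": 0, "fingers": 0.68}
    - {"dp": [0, 0, 0.02], "twist": 0, "fingers": 0.68}
    - {"dp": [0, 0, 0.04], "twist": 0, "fingers": 0.68}
    - {"dp": [0, 0, 0.045], "twist": 0, "fingers": 0.8}
    - {"dp": [0, 0, 0], "twist": 0, "fingers": 1}

```text
time_s: 16.55
eef_pos: [0.6298, -0.0093, 0.12]
orientation: [-3.141, -0.008, -0.09]
force: [0.5, -0.2, 0.2]
grip_width: 0.0748
```

```bash
python3 look.py pics/w12.png
```

```text
16.6 [ 0.62839099 -0.00924595  0.11727684] [-3.14137676 -0.00505229 -0.09020538]
```

apply_moves:
  motion:
    - {"dp": [-0.03, 0.018, 0], "twist": 0.018, "fingers": 1}
    - {"dp": [-0.04, 0.023, 0], "twist": 0.018, "fingers": 1}
    - {"dp": [-0.04, 0.023, 0], "twist": 0.018, "fingers": 1}
    - {"dp": [-0.035, 0.02, 0], "twist": 0.018, "fingers": 1}
    - {"dp": [-0.022, 0.0145, 0], "twist": 0.018, "fingers": 1}
    - {"dp": [0, 0, 0], "twist": 0, "fingers": 1}
    - {"dp": [0, 0, 0], "twist": 0, "fingers": 1}
    - {"dp": [0, 0, 0], "twist": 0, "fingers": 1}

```text
time_s: 17.4
eef_pos: [0.4601, 0.0891, 0.1141]
orientation: [3.142, 0.0, -0.001]
force: [0.1, 0.3, -0.2]
grip_width: 0.0913
```

```bash
python3 look.py pics/w13.png; python3 ov.py pics/w13c.png 265 130 365 230 .460,.0895,.02,.031
```

```text
17.45 [0.46021414 0.08900264 0.11413269] [ 3.14153142e+00  1.09896516e-04 -8.29191382e-04]
```

View pics/w12.png

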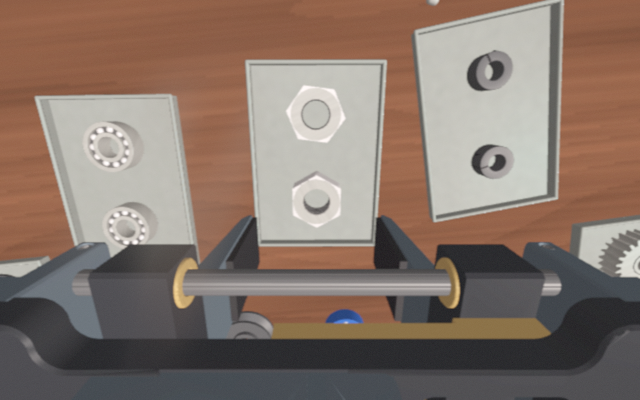

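View pics/w13c.png

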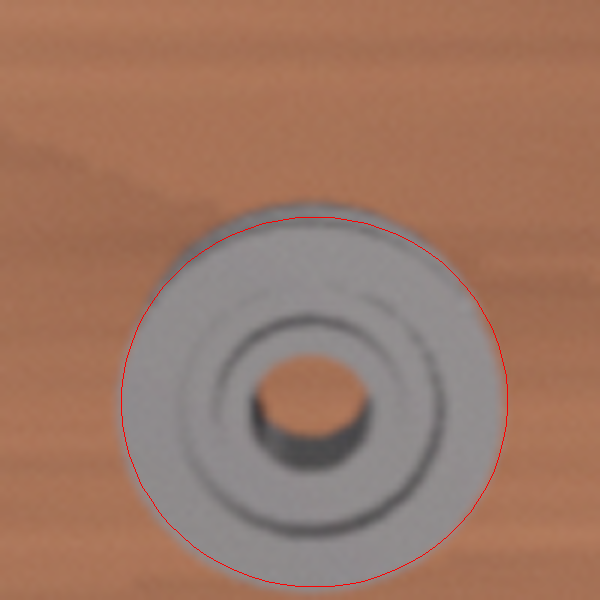

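The nut lies flat at (317,199). The pulley fits a circle at (0.460,0.0895). Grasping it low so the pads cover both flanges.

apply_moves:
  motion:
    - {"dp": [0, 0.0005, -0.03], "twist": 0, "fingers": 1}
    - {"dp": [0, 0, -0.03], "twist": 0, "fingers": 1}
    - {"dp": [0, 0, -0.025], "twist": 0, "fingers": 1}
    - {"dp": [0, 0, -0.015], "twist": 0, "fingers": 1}
    - {"dp": [0, 0, -0.008], "twist": 0, "fingers": 1}
    - {"dp": [0, 0, 0], "twist": 0, "fingers": 0.8}
    - {"dp": [0, 0, 0], "twist": 0, "fingers": 0.6}
    - {"dp": [0, 0, 0], "twist": 0, "fingers": 0.6}
    - {"dp": [0, 0, 0], "twist": 0, "fingers": 0.6}
    - {"dp": [0, 0, 0], "twist": 0, "fingers": 0.6}
  newtons: 30

```text
time_s: 18.45
eef_pos: [0.4601, 0.0899, 0.0071]
orientation: [-3.141, -0.001, -0.0]
force: [-1.0, -1.5, 6.4]
grip_width: 0.0608
```

apply_moves:
  motion:
    - {"dp": [0, 0, 0], "twist": 0, "fingers": 0.5}
    - {"dp": [0, 0, 0], "twist": 0, "fingers": 0.5}
    - {"dp": [0, 0, 0.003], "twist": 0, "fingers": 0.5}
    - {"dp": [0, 0, 0.006], "twist": 0, "fingers": 0.5}
    - {"dp": [0, 0, 0.015], "twist": 0, "fingers": 0.5}
    - {"dp": [0, 0, 0.015], "twist": 0, "fingers": 0.5}
  newtons: 45

```text
time_s: 19.05
eef_pos: [0.4591, 0.0898, 0.046]
orientation: [3.142, 0.001, -0.0]
force: [0.2, -0.0, -3.9]
grip_width: 0.0602
```

```bash
python3 look.py pics/w14.png
```

```text
19.1 [0.46039045 0.09001732 0.04801239] [-3.14128776e+00 -1.93265360e-03 -1.12612870e-04]
```

View pics/w14.png

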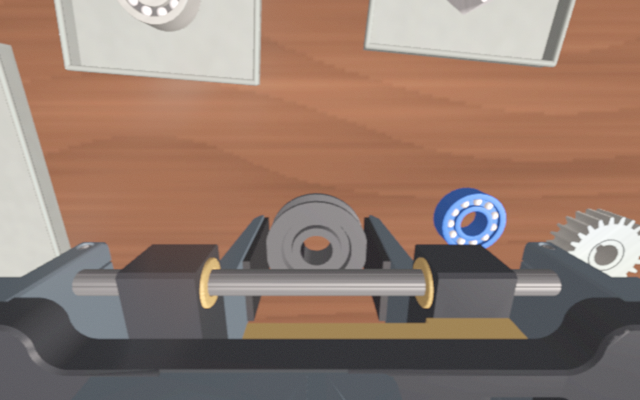

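The pulley is held. Carrying it to (0.454,0.356).

apply_moves:
  motion:
    - {"dp": [0, 0, 0.04], "twist": 0, "fingers": 0.5}
    - {"dp": [-0.001, 0.026, 0], "twist": 0.004, "fingers": 0.5}
    - {"dp": [-0.001, 0.045, 0], "twist": 0.008, "fingers": 0.5}
    - {"dp": [-0.001, 0.045, 0], "twist": 0.008, "fingers": 0.5}
    - {"dp": [-0.001, 0.045, 0], "twist": 0.008, "fingers": 0.5}
    - {"dp": [-0.001, 0.045, 0], "twist": 0.008, "fingers": 0.5}
    - {"dp": [-0.001, 0.04, 0], "twist": 0, "fingers": 0.5}
    - {"dp": [0, 0.02, 0], "twist": 0, "fingers": 0.5}
    - {"dp": [0, 0, -0.03], "twist": 0, "fingers": 0.5}
    - {"dp": [0, 0, -0.03], "twist": 0, "fingers": 0.5}
    - {"dp": [0, 0, 0], "twist": 0, "fingers": 0.5}
    - {"dp": [0, 0, 0], "twist": 0, "fingers": 0.5}

```text
time_s: 20.3
eef_pos: [0.4533, 0.3553, 0.0255]
orientation: [3.141, 0.001, 0.035]
force: [0.5, -0.2, -3.1]
grip_width: 0.0602
```

```bash
python3 look.py pics/w15.png
```

```text
20.35 [0.45395013 0.35575672 0.02634908] [-3.14134229e+00 -3.46857467e-04  3.53715113e-02]
```

View pics/w15.png

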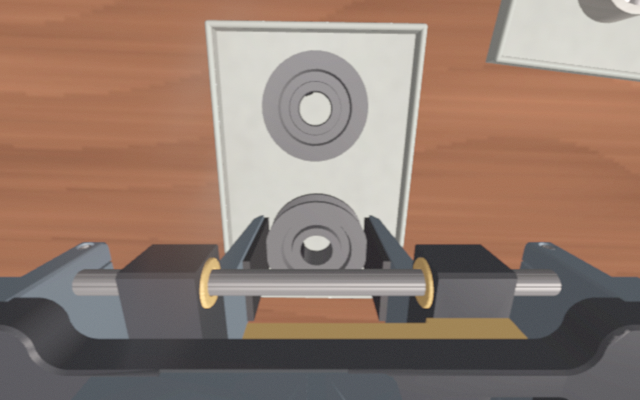

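The pulley is centred in its tray. Lowering.

apply_moves:
  motion:
    - {"dp": [0, 0, -0.009], "twist": 0, "fingers": 0.5}
    - {"dp": [0, 0, -0.005], "twist": 0, "fingers": 0.5}
    - {"dp": [0, 0, -0.0015], "twist": 0, "fingers": 0.5}
    - {"dp": [0, 0, 0], "twist": 0, "fingers": 0.5}

```text
time_s: 20.75
eef_pos: [0.4535, 0.3557, 0.0098]
orientation: [3.141, 0.0, 0.036]
force: [0.4, -0.8, -3.0]
grip_width: 0.0599
```

apply_moves:
  motion:
    - {"dp": [0, 0, -0.001], "twist": 0, "fingers": 0.5}
    - {"dp": [0, 0, 0], "twist": 0, "fingers": 0.5}

```text
time_s: 20.95
eef_pos: [0.4537, 0.356, 0.0092]
orientation: [-3.141, -0.0, 0.036]
force: [-1.0, 0.4, -2.1]
grip_width: 0.0603
```

apply_moves:
  motion:
    - {"dp": [0, 0, -0.001], "twist": 0, "fingers": 0.5}
    - {"dp": [0, 0, 0], "twist": 0, "fingers": 0.5}

```text
time_s: 21.15
eef_pos: [0.4537, 0.356, 0.009]
orientation: [3.142, 0.0, 0.036]
force: [-6.1, -3.5, 18.2]
grip_width: 0.0603
```

Contact. Releasing, then going to the gear.

apply_moves:
  motion:
    - {"dp": [0, 0, 0.001], "twist": 0, "fingers": 0.75}
    - {"dp": [0, 0, 0], "twist": 0, "fingers": 0.82}
    - {"dp": [0, 0, 0], "twist": 0, "fingers": 0.82}
    - {"dp": [0, 0, 0], "twist": 0, "fingers": 0.82}
    - {"dp": [0, 0, 0.02], "twist": 0, "fingers": 0.82}
    - {"dp": [0, 0, 0.04], "twist": 0, "fingers": 0.82}
    - {"dp": [0, 0, 0.045], "twist": 0, "fingers": 0.82}
    - {"dp": [0, 0, 0], "twist": 0, "fingers": 1}

```text
time_s: 21.95
eef_pos: [0.4561, 0.3577, 0.1193]
orientation: [-3.137, -0.006, 0.036]
force: [0.4, -0.0, -0.1]
grip_width: 0.0801
```

```bash
python3 look.py pics/w16.png
```

```text
22.0 [0.45500157 0.3569244  0.11672043] [-3.13876562 -0.00420976  0.0358259 ]
```

apply_moves:
  motion:
    - {"dp": [-0.001, -0.03, 0], "twist": -0.003, "fingers": 1}
    - {"dp": [-0.002, -0.044, 0], "twist": -0.003, "fingers": 1}
    - {"dp": [-0.002, -0.045, 0], "twist": -0.003, "fingers": 1}
    - {"dp": [-0.002, -0.045, 0], "twist": -0.003, "fingers": 1}
    - {"dp": [-0.002, -0.045, 0], "twist": -0.003, "fingers": 1}
    - {"dp": [-0.002, -0.045, 0], "twist": -0.003, "fingers": 1}
    - {"dp": [-0.002, -0.045, 0], "twist": -0.003, "fingers": 1}
    - {"dp": [-0.002, -0.045, 0], "twist": -0.003, "fingers": 1}
    - {"dp": [-0.002, -0.045, 0], "twist": -0.003, "fingers": 1}
    - {"dp": [-0.002, -0.045, 0], "twist": -0.003, "fingers": 1}
    - {"dp": [0, -0.038, 0], "twist": -0.003, "fingers": 1}
    - {"dp": [0, -0.015, 0], "twist": -0.003, "fingers": 1}

```text
time_s: 23.2
eef_pos: [0.4338, -0.1337, 0.1131]
orientation: [-3.141, 0.001, -0.003]
force: [0.3, -0.1, -1.1]
grip_width: 0.0911
```

apply_moves:
  motion:
    - {"dp": [0, 0, 0], "twist": 0, "fingers": 1}
    - {"dp": [0, 0, 0], "twist": 0, "fingers": 1}
    - {"dp": [0, 0, 0], "twist": 0, "fingers": 1}

```text
time_s: 23.5
eef_pos: [0.4342, -0.1302, 0.1135]
orientation: [-3.141, 0.001, 0.001]
force: [0.7, -0.0, -0.0]
grip_width: 0.0917
```

```bash
python3 look.py pics/w17.png; python3 ov.py pics/w17c.png 265 130 365 230 .4345,-.1305,.02,.031
```

```text
23.55 [ 0.43429554 -0.13016488  0.11360069] [-3.14132717e+00  6.37725250e-04  1.08916360e-03]
```

View pics/w16.png

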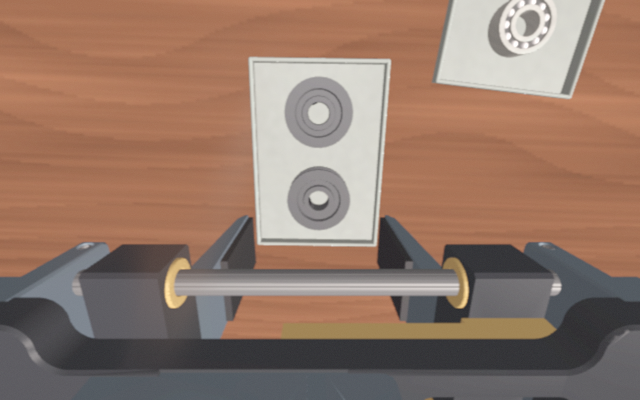

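View pics/w17c.png

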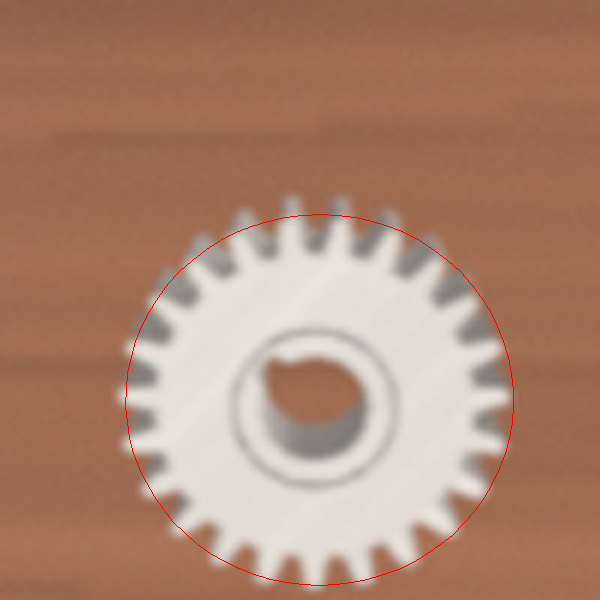

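The pulley is flat at (318,198) in its tray. The gear is at (0.434,-0.130), directly under the tool. Grasping.

apply_moves:
  motion:
    - {"dp": [0, 0, -0.03], "twist": 0, "fingers": 1}
    - {"dp": [0, 0, -0.03], "twist": 0, "fingers": 1}
    - {"dp": [0, 0, -0.025], "twist": 0, "fingers": 1}
    - {"dp": [0, 0, -0.015], "twist": 0, "fingers": 1}
    - {"dp": [0, 0, -0.0075], "twist": 0, "fingers": 1}
    - {"dp": [0, 0, 0], "twist": 0, "fingers": 0.8}
    - {"dp": [0, 0, 0], "twist": 0, "fingers": 0.6}
    - {"dp": [0, 0, 0], "twist": 0, "fingers": 0.5}
    - {"dp": [0, 0, 0], "twist": 0, "fingers": 0.5}
    - {"dp": [0, 0, 0], "twist": 0, "fingers": 0.5}
  newtons: 30

```text
time_s: 24.55
eef_pos: [0.435, -0.1313, 0.0071]
orientation: [3.141, -0.001, -0.0]
force: [-1.1, 0.9, 8.8]
grip_width: 0.0614
```

apply_moves:
  motion:
    - {"dp": [0, 0, 0], "twist": 0, "fingers": 0.5}
    - {"dp": [0, 0, 0], "twist": 0, "fingers": 0.5}
    - {"dp": [0, 0, 0.003], "twist": 0, "fingers": 0.5}
    - {"dp": [0, 0, 0.006], "twist": 0, "fingers": 0.5}
    - {"dp": [0, 0, 0.015], "twist": 0, "fingers": 0.5}
    - {"dp": [0, 0, 0.015], "twist": 0, "fingers": 0.5}
  newtons: 50

```text
time_s: 25.15
eef_pos: [0.4342, -0.1311, 0.0461]
orientation: [-3.141, 0.001, -0.0]
force: [0.3, 0.1, -3.2]
grip_width: 0.0611
```

```bash
python3 look.py pics/w18.png
```

```text
25.2 [ 0.43537538 -0.13147385  0.04800727] [ 3.14091087e+00 -1.88587327e-03 -1.96789301e-04]
```

View pics/w18.png

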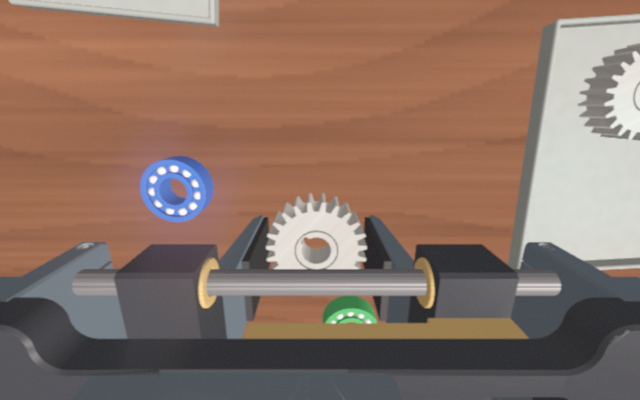

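The gear is held. Carrying it to (0.446,-0.352).

apply_moves:
  motion:
    - {"dp": [0, 0, 0.04], "twist": 0, "fingers": 0.5}
    - {"dp": [0.001, -0.025, 0], "twist": 0.01, "fingers": 0.5}
    - {"dp": [0.002, -0.04, 0], "twist": 0.01, "fingers": 0.5}
    - {"dp": [0.002, -0.04, 0], "twist": 0.01, "fingers": 0.5}
    - {"dp": [0.002, -0.04, 0], "twist": 0.01, "fingers": 0.5}
    - {"dp": [0.002, -0.04, 0], "twist": 0.01, "fingers": 0.5}
    - {"dp": [0.002, -0.036, 0], "twist": 0.01, "fingers": 0.5}
    - {"dp": [0, 0, -0.03], "twist": 0, "fingers": 0.5}
    - {"dp": [0, 0, -0.03], "twist": 0, "fingers": 0.5}
    - {"dp": [0, 0, 0], "twist": 0, "fingers": 0.5}
    - {"dp": [0, 0, 0], "twist": 0, "fingers": 0.5}

```text
time_s: 26.3
eef_pos: [0.4453, -0.3519, 0.0255]
orientation: [-3.141, 0.001, 0.06]
force: [0.1, 0.1, -1.8]
grip_width: 0.0609
```

```bash
python3 look.py pics/w19.png
```

```text
26.35 [ 0.44589627 -0.35231427  0.026391  ] [ 3.14119630e+00 -4.34637920e-04  5.99722124e-02]
```

View pics/w19.png

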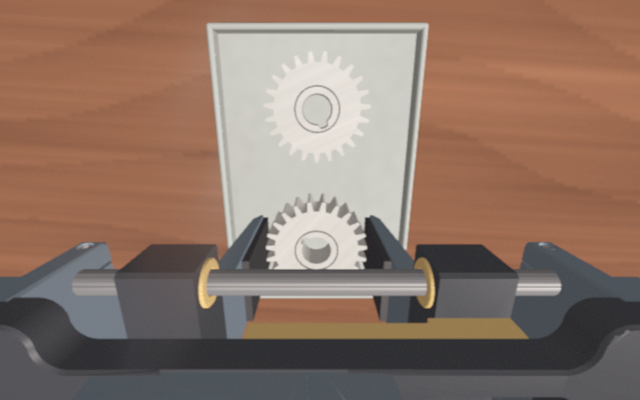

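The gear is above the empty floor of its tray. Lowering.

apply_moves:
  motion:
    - {"dp": [0, 0, -0.009], "twist": 0, "fingers": 0.5}
    - {"dp": [0, 0, -0.005], "twist": 0, "fingers": 0.5}
    - {"dp": [0, 0, -0.0015], "twist": 0, "fingers": 0.5}
    - {"dp": [0, 0, -0.001], "twist": 0, "fingers": 0.5}
    - {"dp": [0, 0, 0], "twist": 0, "fingers": 0.5}

```text
time_s: 26.85
eef_pos: [0.4456, -0.3522, 0.0092]
orientation: [3.142, -0.0, 0.06]
force: [-0.4, 0.7, -1.1]
grip_width: 0.0611
```

apply_moves:
  motion:
    - {"dp": [0, 0, -0.001], "twist": 0, "fingers": 0.5}
    - {"dp": [0, 0, 0], "twist": 0, "fingers": 0.5}

```text
time_s: 27.05
eef_pos: [0.4457, -0.3522, 0.0091]
orientation: [-3.141, 0.0, 0.06]
force: [-6.1, 6.1, 21.0]
grip_width: 0.0607
```

apply_moves:
  motion:
    - {"dp": [0, 0, 0.001], "twist": 0, "fingers": 0.75}
    - {"dp": [0, 0, 0], "twist": 0, "fingers": 0.82}
    - {"dp": [0, 0, 0], "twist": 0, "fingers": 0.82}
    - {"dp": [0, 0, 0], "twist": 0, "fingers": 0.82}
    - {"dp": [0, 0, 0.02], "twist": 0, "fingers": 0.82}
    - {"dp": [0, 0, 0.04], "twist": 0, "fingers": 0.82}
    - {"dp": [0, 0, 0.045], "twist": 0, "fingers": 0.82}
    - {"dp": [0, 0, 0.03], "twist": 0, "fingers": 1}
    - {"dp": [0, 0, 0], "twist": 0, "fingers": 1}
    - {"dp": [0, 0, 0], "twist": 0, "fingers": 1}
    - {"dp": [0, 0, 0], "twist": 0, "fingers": 1}

```text
time_s: 28.15
eef_pos: [0.4449, -0.3517, 0.1427]
orientation: [-3.14, 0.001, 0.06]
force: [0.1, -0.2, 0.3]
grip_width: 0.0912
```

```bash
python3 look.py pics/w20.png
python3 - <<'E'
from station import ctrl
import cv2
d=ctrl.get_image("top"); cv2.imwrite("pics/top9.png",cv2.resize(d["img"][90:290,150:490,::-1],None,fx=2.3,fy=2.3,interpolation=cv2.INTER_CUBIC))
d=ctrl.get_image("side"); cv2.imwrite("pics/side9.png",d["img"][:,:,::-1])
E
```

```text
28.2 [ 0.44490195 -0.35163289  0.14254388] [-3.1400850e+00  1.5188601e-03  5.9736705e-02]
```

View pics/w20.png

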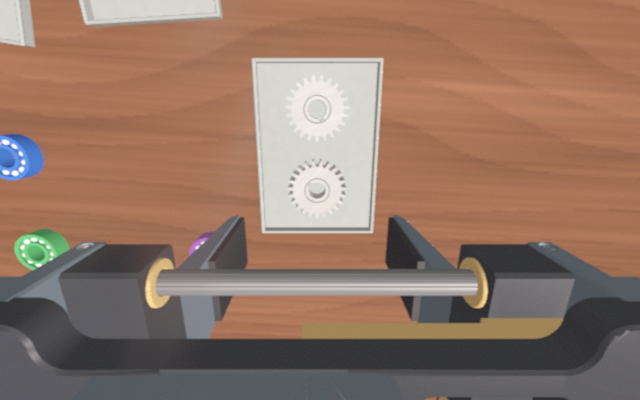

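View pics/top9.png

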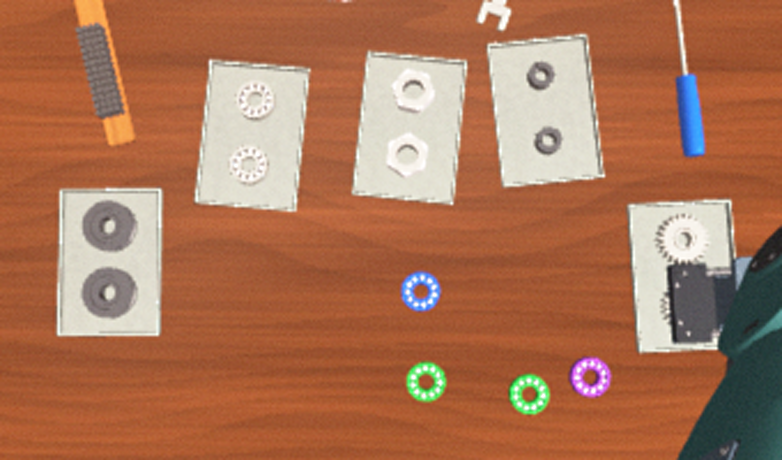

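View pics/side9.png

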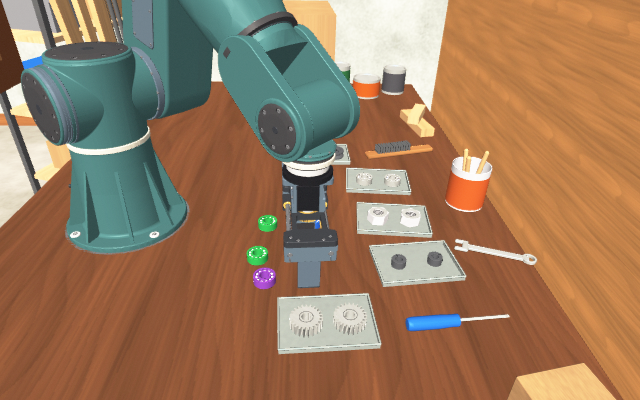

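All five trays now hold two like parts lying flat. In the top view the placed parts are at (109,292) pulley, (249,164) bearing, (407,154) nut and (548,140) collar, and the side view shows the gear at (305,320). The decoys have not moved and the gripper is clear. Handing in.

```bash
python3 -c "
from station import ctrl
print(ctrl.sense()['force'])
print(ctrl.finish_job())"
```

```text
[-0.08322991  0.24699219 -0.98173415]
the job is handed in; nothing more can be done
None
```

I took both piles apart from the top and set each of the five parts down beside its like part, then handed the job in. The order was collar, bearing, nut, pulley, gear, and the arm's clock stood at about 28 s of the 115 s allowed.

- **Placing:** I lowered each part in small steps until the wrist force showed floor contact (10–23 N), then opened the gripper only part-way and rose clear.
- **Last checks:** The wrist picture taken after each release shows the part lying flat on its tray floor. The final top and side pictures agree, except that the arm hid the gear tray in the top view, so I checked the gear in the wrist and side pictures. The gripper was empty and about 140 mm above the bench, and the four coloured bearings were not touched.
- **Disagreements:**
  - My first two move calls were refused because the rows lacked fields; nothing moved.
  - The force sensor read 6–12 N upward each time the jaws closed. I did not find the cause, but each part lifted cleanly.

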